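Refit the clay extruder's barrel and lock its die gate

ROBOT

A 6-joint arm with a two-finger parallel gripper is mounted at the origin on the work surface; the furniture and walls round the work are solid. World frame = base frame: x ahead of the robot, y to its left, z up, the work surface at z = 0. Lengths are in mm, angles in rad, forces in N, time in s.
With the tool pointing down it reaches from about 350 to 875 mm from the base axis. Payload 4.2 kg.
Tool frame: the origin (TCP) lies at the very end of the fingers, on their centre line; the grasp point (between the pads) lies 19 mm behind it; z points along the fingers, y is the line along which they close (so a half turn about z gives the same grasp; the last joint's range is limited). The gripper opens to 85 mm and grips with 20 to 120 N. Pads are 22 mm wide; open, the fingers measure 114 mm over their backs; the gripper's body (76 mm by 85 mm) begins 54 mm behind the grasp point. The pads swing forward as they close: fully open they stand 13 mm farther back than shut.
Start: joints at [-1.038, 0.385, 0.008, 0, -1.194, -0.259], TCP at [169.011, -601.693, 231.312] pointing down, gripper open.
Joint ranges: [-3.14, 3.14], [-1.21, 2.06], [-1.07, 1.41], [-3.16, 2.05], [-2.99, -0.16], [-3.1, 3.1]. Speed limits (rad/s): [2.79, 2.79, 3.14, 3.14, 3.14, 3.14].

INTERFACE

Orientations are given as a unit quaternion [x, y, z, w].
In Python, from bench import read_state, get_image, camera_model, job_done gives the robot as it stands.
- The arm moves only by the shell command python3 -m handwheel 'ROWS'. ROWS is JSON, a list of rows, each a list of 7 numbers: the shift along the tool's x, y, z in m, then the turn, a rotation vector about the tool's x, y, z in rad, then the gripper's target within -1 to 1 (fully open at 1, half-way at 0, shut at -1). In form: [[dx, dy, dz, wx, wy, wz, jaw], ...]. A call has 1 to 10 rows; each row is the pose to reach, as a shift and turn from the pose commanded when the call began, along the tool's axes at that moment; what a row does not reach only later rows make up. A row lasts 1/8 s, in which the tool goes at most 62.5 mm and 10.7 degrees, less where a joint would pass 70% of its speed; a pose out of reach is approached as far as the arm can. A call with a gripper value outside its range is refused whole. The fingers move at their own pace and stop on an object; the grip force is fixed at half the most. Time passes only in rows, so rows that repeat a pose let the fingers close. It gives the time, the measured TCP pose, the force, the opening and the grip force at its end, in the units of the state.
- read_state(): the state, without advancing time (a new reading comes with each control period).
- get_image(name): name is "scene" or "top"; returns (picture, depth): 400x640x3 uint8, blue, green, red; 400x640 float32, mm along the optical axis (not along the pixel's ray), 0 where there is no reading.
- camera_model(name): a dict with "K" (3x3 intrinsics, pixels), "rvec" (rotation vector, rad) and "tvec" (3), from world to camera coordinates, as OpenCV has them. Camera axes: x right, y down, z forward; pixel columns grow to the right and rows downward; lengths in mm; the calibration is good to about 2 mm. A picture is of the moment at which its call begins. camera_model takes no time and is no camera call.
- job_done(): hands the job in; it is judged then, once.
The state is a dict: "clock": time; "joints": joint angles; "joint_vel": joint speeds; "joint_efforts": joint torques, N m; "position": TCP position; "ee_rot": TCP orientation; "contact_force": force on the tool from outside, world axes, zero at the start; "wrist_torque": the same for the moment, N m; "gripper_width": finger opening in mm; "grasp_force": force on a finger pad.
Only numpy, scipy, OpenCV 4.12 (cv2) and the standard library are available. Lean on these libraries where they do the work, as an engineer would, in place of code of your own. Each camera call takes 0.05 s, during which the arm holds its last target. There are 200 camera calls.

TASK

The barrel of the bench clay extruder has been cleaned and lies on the table. Lay it, without dropping it, across the extruder's two V saddles, one collar outside each saddle and the die end at the gate, then swing the gate shut across the die and lock it by pushing the R-clip straight down through the cross-drilled stud until its bow springs over the stud. Leave the three cups where they stand.

Things in the scene. Friction and masses are not known exactly. Their poses are not given: they have to be found in the camera images.
- extruder: Bench clay extruder, fixed: wooden base 170 x 280 x 18 mm with dark steel fittings. Origin on the table under the middle between its two saddles. y runs along it: gate end at -y (base to -128 mm), ram at +y (piston face +87, bracket 119 mm; 138 mm high, handwheel behind it). x points across, from the stud (-52 mm) to the gate's hinge post (+52 to +80 mm, 128 mm high), z up.
- saddle_mid (a point): Midway between the saddles, 90 mm above the table: where the middle of the barrel's axis belongs (axes as the extruder's). The saddles are upright 8 mm plates, 49 to 57 mm to either side along y; each has a 90 degree V notch, open upward, 70 mm wide at its top 91 mm above the table, in which a 50 mm tube centres itself. Play along y about 4 mm each way. Free down to the base between them.
- barrel: Extruder barrel, about 0.55 kg: aluminium tube 50 mm in diameter, 122 mm long between two octagonal collars 60 mm across flats, 14 mm thick; 150 mm in all. It lies on collar flats, tube level, axis 30 mm above the table. y runs along the tube, die end (dark steel collar, small bolts, star opening) at -y, open end (light collar, round dark bore) at +y. Origin mid-length, 30 mm below the axis.
- barrel_mid (a point): Middle of the barrel's length, on its axis. How the barrel is rolled about its axis does not matter.
- barrel_die (a point): Centre of the die face on the barrel's axis, 75 mm from the middle.
- gate (a joint): Angle of the steel die gate, rad: 0 shut, growing as it swings out to the extruder's -y. Vertical hinge line at extruder x = +52, y = -85 mm. Turns easily (1 N) and stays where left. A frame 8 mm thick, 62 to 118 mm above the table, 119 mm long from the hinge line, with a window before the die and a forked end that straddles the stud when shut; it shuts 2 to 6 mm short of the die.
- gate_bar (a point): Point on the outer face of the gate's upper bar (12 mm high), 112 mm above the table, 60 mm from the hinge line: a good place to push it shut. Its y axis points into the gate, the way it shuts; its x axis towards the hinge line.
- clip: R-clip of 6 mm steel wire, 45 g, parked leg down. z points up the straight leg, x from leg to bow; flat in x-z. Origin on the leg, level with the widest of the bow: where the stud's centre must come. Leg to 45 mm below the origin (last 4 mm only 4 mm thick), bow's flared end to 26 mm below. Leg and bow join above in a loop 26 mm wide (x -3 to +23, top z +69), its sides straight from z +40 to +58 mm.
- clip_grip (a point): Middle of the clip's loop, between its straight sides: 10 mm from the leg towards the bow, 52 mm above the clip's origin. Take the clip here, from above, across the 26 mm.
- clip_seat (a point): The clip's origin as a point.
- clip_bow (a joint): Spread of the clip's sprung bow, rad: 0 relaxed. It spreads by about 0.08 as it is pushed over the stud (some 5 to 10 N) and springs back to nearly 0 once it sits round the stud.
- stud_hole (a point): Centre of the stud's vertical hole. The stud is a level steel pin, 20 mm in diameter, along the extruder's y, 90 mm above the table, at extruder x = -52 mm; the hole, at y = -103 mm just outside the shut gate, is 9 mm wide, its mouth 6 to 10 mm above the centre countersunk in x. The clip goes down with its flat plane square to the stud (along the extruder's x), bow to either side; free below.
- clip_block: Fixed wooden block 74 x 44 mm, 55 mm high, origin under its centre, with a slot 25 mm long (x) and 7.5 mm wide in its top. The clip stands upright in it, loop up: the leg, at block x = -8 mm, on the slot's floor 10 mm above the table, the bow's end on a step 29 mm above the table.
- bisque_cup: Reddish-brown unglazed cup, 72 mm across, 80 mm high, origin under its middle; to be left alone. The solid back wall stands behind the cups and the extruder, at world x = 0.62 m.
- green_cup: Pale green cup, 66 mm across, 57 mm high, origin under its middle; to be left alone.
- grey_cup: Speckled grey cup, 62 mm across, 60 mm high, origin under its middle; to be left alone.
There are look-alikes about, which are no part of the job. There is more than one size of the barrel; the job needs the larger.

How it is judged (in metres and radians):
On the way, in this order (a step that is already met when the one before it is completed fails the run):
1. the barrel lies in both saddles, die end at the gate, let go (distance between barrel_mid and saddle_mid below 0.007 m and angle between the y axis of barrel and the y axis of extruder, either way round below 0.05 rad and y of barrel_die in the frame of extruder below -0.06 m and contact force between the fingers and barrel below 0.2 N), for 0.2 s.
2. the gate is shut across the die, with the barrel still in the saddles (distance between barrel_mid and saddle_mid below 0.007 m and angle between the y axis of barrel and the y axis of extruder, either way round below 0.05 rad and y of barrel_die in the frame of extruder below -0.06 m and value of joint gate below 0.06 rad), for 0.2 s.
3. the clip's leg is through the stud and its bow has sprung over it, with the gate shut (distance between clip_seat and stud_hole below 0.006 m and value of joint clip_bow below 0.03 rad and angle between clip's own z axis and vertical below 0.25 rad and value of joint gate below 0.06 rad), for 0.2 s.
At the end, for the whole second after the job is handed in: Barrel at rest in both saddles, mid-axis within 7 mm of its place, 0.05 rad of the extruder's axis, die at the gate; gate within 0.06 rad of shut; clip at rest through the stud, origin within 6 mm of the hole's centre, within 0.25 rad of upright, bow relaxed (under 0.03 rad) (all of step 3 and distance between barrel_mid and saddle_mid below 0.007 m and angle between the y axis of barrel and the y axis of extruder, either way round below 0.05 rad and y of barrel_die in the frame of extruder below -0.06 m and linear speed of each of barrel, clip below 0.03 m/s); the robot touches nothing.
It fails at once if a cup is pushed more than 20 mm from its place or tipped (distance of any of bisque_cup, green_cup, grey_cup from where it was at the start of the episode above 0.02 m or angle between any of bisque_cup, green_cup, grey_cup's own z axis and vertical above 0.5 rad).
It fails at once if the barrel is dropped: it moves faster than 0.45 m/s (a fall of some 10 mm) while the fingers do not hold it (contact force between the fingers and barrel below 0.1 N and linear speed of barrel above 0.45 m/s).
It also fails if it takes over 72 s, if anything falls off the work surface, if the arm or the gripper's body presses on something with over 40 N, if the wrist force passes 120 N, or if a joint passes its speed limit or range.

## Working session

There is one attempt and no reset: what is moved stays moved. The work goes in short steps, Python scripts to look and compute and a shell command to move; the robot and the scene stay as the last step left them, time stands still between calls to the robot, and variables do not carry over. Pictures are saved under pics/ and viewed, at most 10 in all, crops included, and the job is handed in when it is done.

```bash
ls; mkdir -p pics; python3 - <<'E'
from bench import *
import cv2,numpy as np
s=read_state();print({k:np.round(v,3).tolist() for k,v in s.items()})
for n in("scene","top"):
    p,d=get_image(n);cv2.imwrite(f"pics/{n}0.png",p);np.savez(f"{n}0.npz",p=p,d=d)
    m=camera_model(n);print(n,m,np.round(-cv2.Rodrigues(np.array(m["rvec"],float))[0].T@np.array(m["tvec"],float).ravel()))
E
```

```text
pics
{'clock': 0.0, 'joints': [-1.038, 0.386, 0.007, -0.0, -1.194, -0.259], 'joint_vel': [-0.001, -0.001, -0.0, 0.001, -0.001, 0.0], 'joint_efforts': [0.002, -39.229, 18.84, 4.186, -0.005, -0.0], 'position': [168.851, -601.139, 230.215], 'ee_rot': [-0.136, 0.991, 0.001, -0.0], 'contact_force': [0.092, -0.512, 0.221], 'wrist_torque': [-0.025, 0.003, -0.007], 'grasp_force': 0.0, 'gripper_width': 85.657}
scene {'K': array([[406.5923502 ,   0.        , 324.50882225],
       [  0.        , 406.5923502 , 199.72875144],
       [  0.        ,   0.        ,   1.        ]]), 'rvec': array([ 1.17192064, -2.07906969,  1.19678964]), 'tvec': array([202.72006753, 280.3644359 , 779.86791744])} [-335.  460.  636.]
top {'K': array([[480.82002358,   0.        , 323.50384715],
       [  0.        , 480.82002358, 194.18951697],
       [  0.        ,   0.        ,   1.        ]]), 'rvec': array([ 2.2143204 , -2.15775171,  0.10706713]), 'tvec': array([ -86.87797014,  471.2762532 , 1490.97462112])} [ 348.  -54. 1526.]
```

View pics/scene0.png

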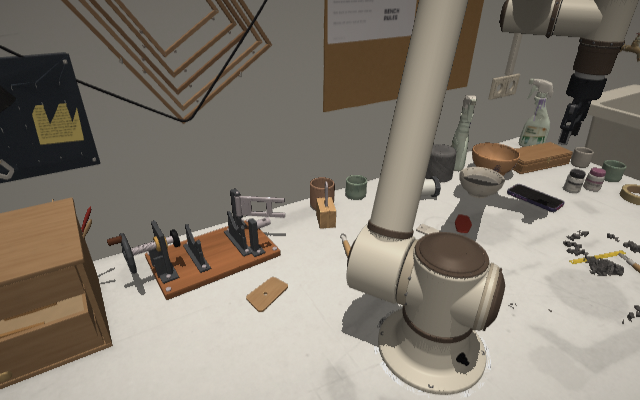

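View pics/top0.png

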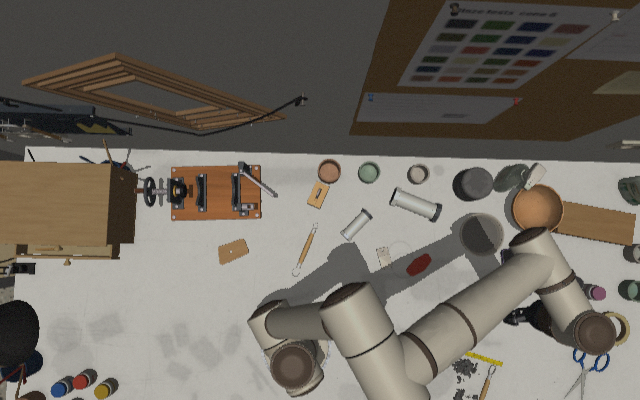

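The top view shows the extruder at about (215,192) with its gate open at the right, and the clip block at (318,195). The large barrel is at (415,204) and the small one at (356,224). The cups stand at (329,172), (368,172) and (417,173). Next I'll zoom in.

```bash
python3 - <<'E'
import cv2,numpy as np
p=np.load("top0.npz")["p"]; a=cv2.resize(p[150:230,160:300],None,fx=5.5,fy=5.5,interpolation=cv2.INTER_CUBIC)
cv2.imwrite("pics/c1.png",a)
b=cv2.resize(p[150:230,300:450],None,fx=5,fy=5,interpolation=cv2.INTER_CUBIC);cv2.imwrite("pics/c2.png",b)
p=np.load("scene0.npz")["p"]
cv2.imwrite("pics/c3.png",cv2.resize(p[170:300,140:350],None,fx=3.8,fy=3.8,interpolation=cv2.INTER_CUBIC))
E
```

```text
(no output)
```

View pics/c1.png

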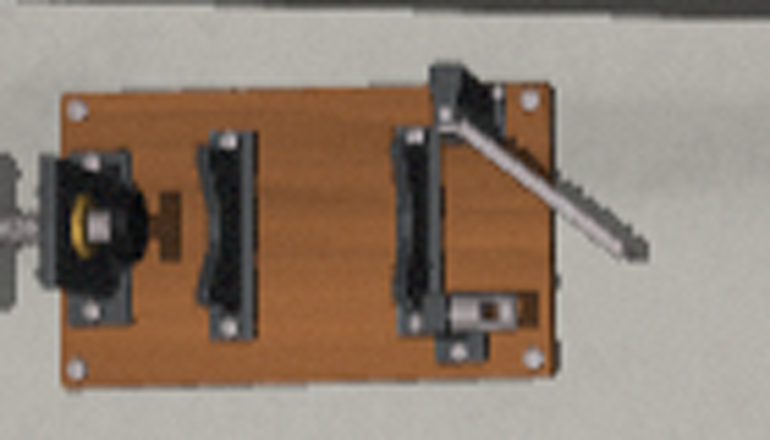

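View pics/c2.png

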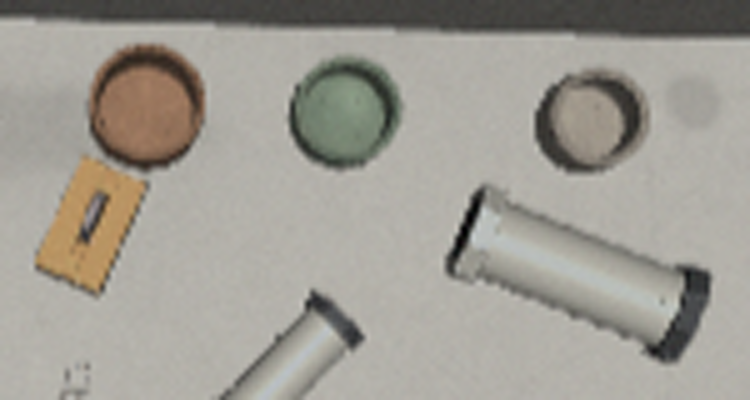

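View pics/c3.png

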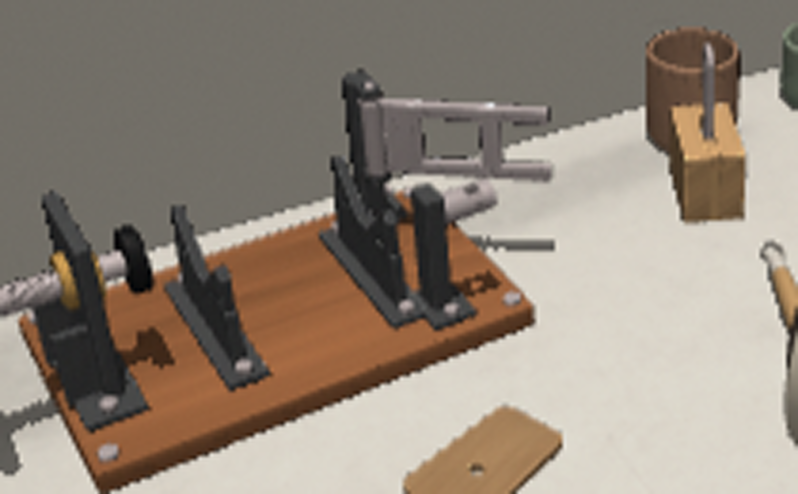

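The large barrel has its dark die collar at top pixel (438,213) and its open end at (394,196). The gate is open about 55° out. The stud hole is at about (249,207) and the clip slot at (319,194). Now I'll measure these.

```bash
cat > h.py <<'E'
from bench import *
import cv2,numpy as np
from scipy.spatial.transform import Rotation as R
def cam(n):
    m=camera_model(n);return np.array(m["K"]),cv2.Rodrigues(np.array(m["rvec"],float))[0],np.array(m["tvec"],float).ravel()
def ray(n,px,z):
    K,Q,t=cam(n);px=np.atleast_2d(np.array(px,float));d=np.c_[px,np.ones(len(px))]@np.linalg.inv(K).T@Q
    c=-Q.T@t;return c+d*((z-c[2])/d[:,2])[:,None]
def cloud(n,D):
    K,Q,t=cam(n);v,u=np.mgrid[:D.shape[0],:D.shape[1]]
    return (np.stack([(u-K[0,2])/K[0,0]*D,(v-K[1,2])/K[1,1]*D,D],-1)-t)@Q
def proj(n,P):
    K,Q,t=cam(n);q=(np.atleast_2d(P)@Q.T+t)@K.T;return q[:,:2]/q[:,2:]
def rect(xy):
    (c,s,a)=cv2.minAreaRect(xy.astype(np.float32));return np.round(c,1),np.round(s,1),round(a,2)
E
python3 - <<'E'
from h import *
f=np.load("top0.npz");p,D=f["p"],f["d"];C=cloud("top",D)
hsv=cv2.cvtColor(p,cv2.COLOR_BGR2HSV)
def sub(m,x0,x1,y0,y1):
    o=np.zeros_like(m,bool);o[y0:y1,x0:x1]=m[y0:y1,x0:x1];return o
def outline(m,z):
    m=m.astype(np.uint8);c=max(cv2.findContours(m,cv2.RETR_EXTERNAL,cv2.CHAIN_APPROX_NONE)[0],key=cv2.contourArea)
    return ray("top",c[:,0],z)[:,:2]
H,S,V=[hsv[...,i] for i in range(3)]
print("table z",np.median(C[215:230,270:290,2]))
wood=sub((S>110)&(H<20),165,268,160,225)
print("base",rect(outline(wood,18)))
zc=C[...,2]
for nm,b,lo,hi,z in(("barrel",(382,450,180,226),12,80,30),("block",(303,334,178,215),48,60,55),("small",(335,380,205,245),10,70,20)):
    m=sub((zc>lo)&(zc<hi),*b);print(nm,m.sum(),"cloud",rect(C[m][:,:2]),"outl",rect(outline(m,z)),np.percentile(zc[m],[5,50,95]).round())
dark=sub((V<75)&(zc>12)&(zc<80),425,450,195,226);print("die centroid",C[dark].mean(0).round(1),dark.sum())
m=sub((S>110)&(H<25)&(zc>45),303,334,180,215);print("block col",rect(outline(m,55)))
sl=sub((S<100)&(zc>15),312,326,185,203);print("slot",ray("top",np.argwhere(sl)[:,::-1].mean(0),55).round(1))
for nm,b in(("red",(315,343,155,188)),("green",(355,382,158,186)),("grey",(405,431,160,186))):
    m=sub((zc>35)&(zc<90)&(C[...,0]<600),*b);print(nm,rect(C[m][:,:2]))
print("hole",ray("top",[[160+489/5.5-.4,150+311/5.5-.4]],100).round(1), "gate tip",ray("top",[[160+625/5.5-.4,150+250/5.5-.4]],118).round(1),"hinge",ray("top",[[160+450/5.5-.4,150+122/5.5-.4]],118).round(1))
m=sub((zc>60)&(zc<135),303,340,170,215);m&=~((S>60));print("clip pts",m.sum(),C[m].round(0).tolist())
E
```

```text
table z 0.3881814495467666
base (array([471.1, 264.1]), array([167.1, 278.2]), 2.88)
barrel 915 cloud (array([ 473.1, -370.5]), array([151.4, 113.9]), 69.47) outl (array([ 447.6, -363.8]), array([158.8,  62.6]), 69.62) [33. 52. 61.]
block 292 cloud (array([476.2, -62.1]), array([49., 92.]), 67.24) outl (array([468.8, -56.3]), array([43.8, 74.4]), 67.2) [50. 55. 59.]
small 407 cloud (array([ 394., -182.]), array([ 55.5, 131.9]), 47.45) outl (array([ 380.2, -179.5]), array([ 42.1, 108.6]), 47.47) [26. 36. 43.]
die centroid [ 422.5 -421.9   52.4] 66
block col (array([468.7, -56.8]), array([41.8, 71.6]), 67.55)
slot [[473.5 -57.7  55. ]]
red (array([532.1, -87.5]), array([69.9, 91. ]), 81.08)
green (array([ 544.5, -212.6]), array([66.4, 62.2]), 1.38)
grey (array([ 543.3, -368. ]), array([59.4, 61.3]), 50.16)
hole [[425.3 147.7 100. ]] gate tip [[458.8  74.1 118. ]] hinge [[524.9 169.8 118. ]]
clip pts 23 [[525.0, -119.0, 81.0], [521.0, -117.0, 63.0], [480.0, -60.0, 119.0], [481.0, -63.0, 115.0], [477.0, -57.0, 117.0], [477.0, -60.0, 122.0], [477.0, -63.0, 117.0], [474.0, -57.0, 120.0], [474.0, -60.0, 122.0], [471.0, -54.0, 116.0], [471.0, -57.0, 123.0], [471.0, -60.0, 126.0], [467.0, -54.0, 127.0], [468.0, -57.0, 126.0], [471.0, -60.0, 84.0], [465.0, -54.0, 117.0], [465.0, -57.0, 120.0], [462.0, -51.0, 116.0], [462.0, -54.0, 121.0], [465.0, -57.0, 84.0], [460.0, -51.0, 113.0], [460.0, -54.0, 112.0], [459.0, -54.0, 90.0]]
```

```bash
cat >> h.py <<'E'
def delta(x,y,z,yaw):   # shift in m and turn, tool axes; yaw = world angle (deg) of the tool's y axis, tool straight down
    s=read_state();q=R.from_quat(s["ee_rot"]);a=np.radians(yaw)
    Y=np.array([np.cos(a),np.sin(a),0]);Z=np.array([0,0,-1.]);T=R.from_matrix(np.c_[np.cross(Y,Z),Y,Z])
    d=q.inv().apply(np.array([x,y,z])-s["position"])/1000;w=(q.inv()*T).as_rotvec()
    return np.r_[d.round(4),w.round(3)].tolist()
O=np.array([471.7,252.1]);EA=np.radians(2.88)
def ext(x,y): return O+np.array([[np.cos(EA),-np.sin(EA)],[np.sin(EA),np.cos(EA)]])@[x,y]
def st():
    s=read_state();Y=R.from_quat(s["ee_rot"]).as_matrix()[:,1]
    print(round(s["clock"],2),np.round(s["position"],1),"yaw",np.degrees(np.arctan2(Y[1],Y[0])).round(1),"F",np.round(s["contact_force"],1),s["gripper_width"],s["grasp_force"])
E
python3 -c "
from h import *
print(delta(448,-363,230,159.6),ext(0,0))"
```

```text
[-0.3331, 0.154, 0.0006, 0.002, 0.001, -0.941] [471.7 252.1]
```

```bash
python3 -m handwheel '[[-0.0555,0.0257,0,0,0,-0.157,1],[-0.111,0.0513,0,0,0,-0.314,1],[-0.1665,0.077,0,0,0,-0.47,1],[-0.222,0.1027,0,0,0,-0.627,1],[-0.2776,0.1283,0,0,0,-0.784,1],[-0.3331,0.154,0,0,0,-0.941,1],[-0.3331,0.154,0,0,0,-0.941,1],[-0.3331,0.154,0,0,0,-0.941,1]]'; python3 - <<'E'
from h import *
st();print(delta(448,-363,11,159.6))
p,D=get_image("top")
cv2.imwrite("pics/t1.png",cv2.resize(p[150:250,340:480],None,fx=5,fy=5))
p,D=get_image("scene");np.savez("s1.npz",p=p,d=D)
C=cloud("scene",D);P=C[150:230,400:520].reshape(-1,3)
m=(np.hypot(P[:,0]-448,P[:,1]+363)<120)&(P[:,2]>8)&(P[:,2]<75)
print(m.sum(),rect(P[m][:,:2]) if m.sum()>5 else "")
E
```

```text
clock: 1.1
position: [447.9, -363.0, 230.8]
ee_rot: [-0.571, 0.821, 0.001, -0.0]
contact_force: [0.7, -0.8, 0.0]
gripper_width: 85.2
grasp_force: 0.0
1.1 [ 447.9 -363.   230.8] yaw 159.6 F [ 0.7 -0.8  0. ] 85.23698307500365 0.0
[0.0, -0.0004, 0.2198, 0.001, 0.0, 0.0]
574 (array([ 437.5, -380. ]), array([108.7,  58.4]), 65.06)
```

```bash
python3 -m handwheel '[[0,0,0.055,0,0,0,1],[0,0,0.11,0,0,0,1],[0,0,0.16,0,0,0,1],[0,0,0.2,0,0,0,1],[0,0,0.217,0,0,0,1],[0,0,0.217,0,0,0,1],[0,0,0.217,0,0,0,-1],[0,0,0.217,0,0,0,-1],[0,0,0.217,0,0,0,-1],[0,0,0.217,0,0,0,-1]]'; python3 -m handwheel '[[0,0,0,0,0,0,-1],[0,0,0,0,0,0,-1],[0,0,0,0,0,0,-1]]'
```

```text
clock: 2.45
position: [448.8, -363.8, 16.4]
ee_rot: [-0.571, 0.821, -0.001, 0.001]
contact_force: [-1.5, 0.9, 6.7]
gripper_width: 47.8
grasp_force: 62.4
clock: 2.82
position: [448.8, -363.8, 16.4]
ee_rot: [-0.571, 0.821, -0.001, 0.001]
contact_force: [-2.0, 0.9, 5.6]
gripper_width: 48.5
grasp_force: 62.4
```

```bash
python3 -m handwheel '[[0,0,0,0,0,0,1],[0,0,0,0,0,0,1],[0,0,0.006,0,0,0,1],[0,0,0.006,0,0,0,-1],[0,0,0.006,0,0,0,-1],[0,0,0.006,0,0,0,-1],[0,0,0.006,0,0,0,-1],[0,0,0.006,0,0,0,-1],[0,0,0.006,0,0,0,-1],[0,0,0.006,0,0,0,-1]]'
```

```text
clock: 4.08
position: [448.5, -363.6, 8.5]
ee_rot: [-0.571, 0.821, -0.001, 0.0]
contact_force: [2.3, -1.2, 0.7]
gripper_width: 48.5
grasp_force: 62.6
```

```bash
python3 -m handwheel '[[0,0,-0.01,0,0,0,-1],[0,0,-0.03,0,0,0,-1],[0,0,-0.06,0,0,0,-1],[0,0,-0.1,0,0,0,-1],[0,0,-0.14,0,0,0,-1],[0,0,-0.165,0,0,0,-1],[0,0,-0.175,0,0,0,-1],[0,0,-0.175,0,0,0,-1]]'; python3 -c "
from h import *
st();print(delta(*ext(0,0),185,182.9))"
```

```text
clock: 5.08
position: [447.1, -362.7, 182.4]
ee_rot: [-0.57, 0.821, 0.001, -0.0]
contact_force: [-0.9, -1.2, -6.9]
gripper_width: 48.6
grasp_force: 63.7
5.08 [ 447.1 -362.7  182.4] yaw 159.6 F [-0.9 -1.2 -6.9] 48.569319855824745 63.723814487457275
[-0.5847, 0.1916, -0.0016, 0.002, 0.001, -0.407]
```

```bash
python3 -m handwheel '[[-0.02,0.0066,0,0,0,-0.014,-1],[-0.06,0.0197,0,0,0,-0.042,-1],[-0.11,0.036,0,0,0,-0.077,-1],[-0.165,0.054,0,0,0,-0.115,-1],[-0.22,0.072,0,0,0,-0.153,-1],[-0.275,0.09,0,0,0,-0.191,-1],[-0.33,0.108,0,0,0,-0.23,-1],[-0.385,0.126,0,0,0,-0.268,-1],[-0.44,0.144,0,0,0,-0.306,-1],[-0.49,0.16,0,0,0,-0.341,-1]]'; python3 -c "
from h import *
st();print(delta(*ext(0,0),185,182.9))"
```

```text
clock: 6.32
position: [467.0, 153.7, 182.0]
ee_rot: [-0.703, 0.712, 0.001, -0.001]
contact_force: [1.2, 0.3, -7.0]
gripper_width: 48.4
grasp_force: 63.5
6.33 [467.  153.7 182. ] yaw 179.3 F [ 1.2  0.3 -7. ] 48.362926433012426 63.54818344116211
[-0.0985, -0.0035, -0.0031, 0.003, -0.001, -0.063]
```

```bash
python3 -m handwheel '[[-0.045,-0.001,0,0,0,-0.03,-1],[-0.08,-0.003,-0.002,0,0,-0.05,-1],[-0.0985,-0.0035,-0.003,0.003,-0.001,-0.063,-1],[-0.0985,-0.0035,-0.003,0.003,-0.001,-0.063,-1],[-0.0985,-0.0035,-0.003,0.003,-0.001,-0.063,-1]]'; python3 - <<'E'
from h import *
st()
for n in("top","scene"):
    p,D=get_image(n);np.savez(n+"2.npz",p=p,d=D)
    if n=="top": a=cv2.resize(p[130:230,160:280],None,fx=4,fy=4,interpolation=cv2.INTER_CUBIC)
    else: b=cv2.resize(p[110:285,120:300],None,fx=2.285,fy=2.285,interpolation=cv2.INTER_CUBIC)[:400]
cv2.imwrite("pics/e.png",np.hstack([cv2.resize(a,(400,400*100//120)) if 0 else a[:, :400],np.pad(b,((0,400-b.shape[0]),(0,0),(0,0)))[:,:400]]))
E
```

```text
clock: 6.95
position: [472.9, 249.0, 185.5]
ee_rot: [0.724, -0.69, 0.001, -0.0]
contact_force: [0.3, -0.0, -7.0]
gripper_width: 48.4
grasp_force: 63.5
6.95 [472.9 249.  185.5] yaw -177.3 F [ 0.3 -0.  -7. ] 48.39768174290537 63.54653477668762
```

View pics/e.png

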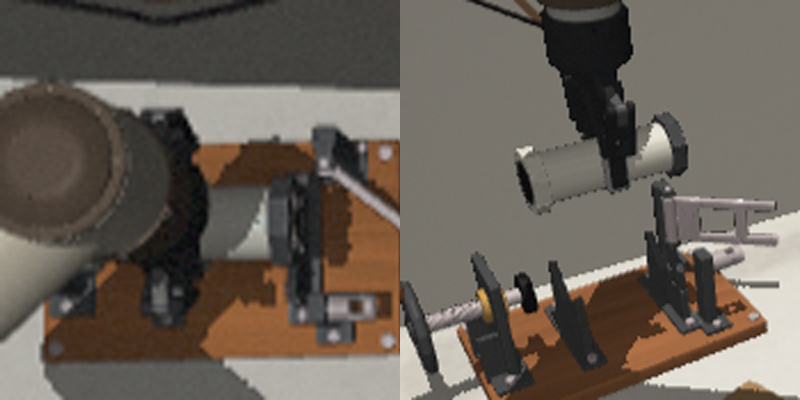

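The barrel hangs above the extruder, with the die collar at the gate side: top (233,185), scene (415,172). I'll measure its ends in extruder axes from the two clouds.

```bash
python3 - <<'E'
from h import *
u=np.array([np.cos(EA),np.sin(EA)]);v=np.array([-u[1],u[0]])
for n in("top","scene"):
    f=np.load(n+"2.npz");p,D=f["p"],f["d"];C=cloud(n,D)
    E=np.stack([(C[...,:2]-O)@u,(C[...,:2]-O)@v,C[...,2]],-1)
    m=(D>0)&(abs(E[...,0])<40)&(abs(E[...,1])<100)&(E[...,2]>165)&(E[...,2]<245)
    for lo,hi in((-100,-68),(-60,-25),(25,60),(66,100)):
        k=m&(E[...,1]>lo)&(E[...,1]<hi);q=E[k]
        if len(q)>5: print(n,lo,hi,k.sum(),"x",np.percentile(q[:,0],[2,50,98]).round(1),"y",np.percentile(q[:,1],[2,50,98]).round(1),"z",np.percentile(q[:,2],[2,50,98]).round(1))
    # ends via axis-plane rays: outermost columns near axis
    ys=E[...,1][m];print(n,"y range",np.percentile(ys,[.5,1,2,98,99,99.5]).round(1))
E
```

```text
top -100 -68 140 x [-29.5  -2.   26.7] y [-78.  -75.5 -68.4] z [182.4 225.  240.7]
top -60 -25 234 x [-23.8  -2.2  22.8] y [-59.5 -42.4 -25.4] z [212.7 228.1 236.1]
top y range [-78.  -77.8 -77.6  42.5  61.4  62.7]
scene -100 -68 85 x [-31.7 -23.3   8.5] y [-75.  -70.8 -68.1] z [182.3 224.4 238.8]
scene -60 -25 315 x [-26.6 -20.6   2.2] y [-59.6 -43.6 -26.1] z [190.8 218.  233.4]
scene 25 60 375 x [-25.6 -19.8   4.5] y [26.  42.7 59. ] z [190.9 219.7 233.3]
scene 66 100 262 x [-30.7 -15.   23.9] y [66.4 74.8 76.3] z [181.4 215.5 238. ]
scene y range [-73.7 -73.  -71.5  75.8  76.   76.2]
```

```bash
python3 - <<'E'
from h import *
u=np.array([np.cos(EA),np.sin(EA)]);v=np.array([-u[1],u[0]])
for n in("top","scene"):
    f=np.load(n+"0.npz");D=f["d"];C=cloud(n,D)
    E=np.stack([(C[...,:2]-O)@u,(C[...,:2]-O)@v,C[...,2]],-1)
    for s in(-53,53):
        k=(D>0)&(abs(E[...,1]-s)<14)&(abs(E[...,0])<40)&(E[...,2]>45)&(E[...,2]<96);q=E[k]
        print(n,s,k.sum(),"x",np.percentile(q[:,0],[3,50,97]).round(1),"y",np.percentile(q[:,1],[3,15,50,85,97]).round(1),"z",np.percentile(q[:,2],[3,50,97]).round(1))
    k=(D>0)&(abs(E[...,1]+103)<10)&(abs(E[...,0]+52)<16)&(E[...,2]>80)&(E[...,2]<110);q=E[k];print("stud",np.median(q,0).round(1),k.sum(),np.percentile(q[:,0],[3,97]))
print(delta(*(O+.7*u+(-2.2)*v),100,182.9))
E
```

```text
top -53 107 x [-37.7   4.   37.4] y [-56.4 -55.8 -53.8 -49.8 -48.1] z [53.  70.3 93.4]
top 53 132 x [-37.9   2.2  37.2] y [49.3 50.1 51.2 55.8 57.3] z [46.8 66.7 89.6]
stud [ -53.9 -102.7   97.1] 40 [-62.67509085 -44.77801146]
scene -53 178 x [-37.4  13.   36.8] y [-52.9 -50.3 -46.3 -45.6 -45.1] z [47.6 65.8 91.2]
scene 53 166 x [-38.   14.4  36.9] y [52.4 55.  59.5 60.3 60.6] z [46.2 67.3 91.8]
stud [ -60.  -103.1   95.4] 63 [-63.49482673 -46.026455  ]
[-0.0011, 0.001, 0.086, -0.002, 0.0, -0.004]
```

```bash
python3 -c "
from h import *
print(delta(*ext(1.6,-.65),100,182.9))"
```

```text
[-0.0026, 0.0001, 0.086, -0.002, 0.0, -0.004]
```

```bash
python3 -m handwheel '[[-0.0026,0,0,-0.002,0,-0.004,-1],[-0.0026,0,0.03,-0.002,0,-0.004,-1],[-0.0026,0,0.06,-0.002,0,-0.004,-1],[-0.0026,0,0.08,-0.002,0,-0.004,-1],[-0.0026,0,0.09,-0.002,0,-0.004,-1],[-0.0026,0,0.1,-0.002,0,-0.004,-1],[-0.0026,0,0.107,-0.002,0,-0.004,-1],[-0.0026,0,0.11,-0.002,0,-0.004,-1],[-0.0026,0,0.11,-0.002,0,-0.004,-1]]'; python3 -c "
from h import *
st()"
```

```text
clock: 8.18
position: [474.2, 252.9, 76.5]
ee_rot: [0.725, -0.688, 0.0, -0.001]
contact_force: [0.3, 0.4, -6.7]
gripper_width: 48.5
grasp_force: 63.5
8.18 [474.2 252.9  76.5] yaw -177.0 F [ 0.3  0.4 -6.7] 48.52316673127112 63.515310287475586
```

```bash
python3 -m handwheel '[[0.001,0,0.002,0,0,0,-1],[0.001,0,0.004,0,0,0,-1],[0.001,0,0.006,0,0,0,-1],[0.001,0,0.006,0,0,0,-1]]'; python3 -m handwheel '[[0,0,0.001,0,0,0,-1],[0,0,0.002,0,0,0,-1],[0,0,0.002,0,0,0,-1]]'
```

```text
clock: 8.68
position: [474.1, 251.8, 70.7]
ee_rot: [0.725, -0.688, 0.0, -0.001]
contact_force: [-1.8, 1.2, -3.5]
gripper_width: 48.7
grasp_force: 63.9
clock: 9.05
position: [474.2, 251.9, 70.5]
ee_rot: [0.725, -0.688, 0.0, -0.001]
contact_force: [-6.9, -2.1, 10.1]
gripper_width: 48.8
grasp_force: 65.5
```

```bash
python3 -m handwheel '[[0,0.001,-0.001,0,0,0,-1],[0,0.001,-0.001,0,0,0,-1]]';  python3 -m handwheel '[[0,0,0,0,0,0,0.3],[0,0,0,0,0,0,0.6],[0,0,0,0,0,0,1],[0,0,0,0,0,0,1],[0,0,0,0,0,0,1]]'; python3 -c "
from h import *
st();p,D=get_image('top');np.savez('top3.npz',p=p,d=D);p,D=get_image('scene');np.savez('scene3.npz',p=p,d=D)
u=np.array([np.cos(EA),np.sin(EA)]);v=np.array([-u[1],u[0]])
C=cloud('scene',D);E=np.stack([(C[...,:2]-O)@u,(C[...,:2]-O)@v,C[...,2]],-1)
k=(D>0)&(abs(E[...,0])<33)&(abs(E[...,1])<110)&(E[...,2]>96)&(E[...,2]<125)
print(np.percentile(E[k][:,1],[.5,2,50,98,99.5]).round(1))
for lo,hi in((-60,-25),(25,60)):
  q=E[k&(E[...,1]>lo)&(E[...,1]<hi)];print(len(q),np.percentile(q[:,2],[95,99]).round(1),np.percentile(q[:,0],[1,5]))"
```

```text
clock: 9.3
position: [473.2, 252.0, 69.7]
ee_rot: [0.725, -0.688, 0.0, -0.001]
contact_force: [-3.4, -0.7, 1.2]
gripper_width: 48.6
grasp_force: 64.2
clock: 9.93
position: [473.2, 251.8, 69.3]
ee_rot: [0.725, -0.688, 0.0, -0.001]
contact_force: [-0.5, 0.1, -0.3]
gripper_width: 85.2
grasp_force: 0.0
9.93 [473.2 251.8  69.3] yaw -177.0 F [-0.5  0.1 -0.3] 85.23465945145709 0.0
[-107.9 -103.1   30.8  101.1  107.1]
190 [118.8 121.2] [-31.66735317 -26.58651984]
243 [115.7 116.7] [-27.48010179 -25.23646347]
```

```bash
python3 -m handwheel '[[0,0,-0.03,0,0,0,1],[0,0,-0.08,0,0,0,1],[0,0,-0.12,0,0,0,1],[0,0,-0.12,0,0,0,-1]]'; python3 - <<'E'
from h import *
st();print(delta(*ext(-8,-210),190,182.9),delta(*ext(-8,-210),100,182.9),delta(*ext(-8,-120),100,182.9))
E
```

```text
clock: 10.52
position: [474.7, 253.0, 193.1]
ee_rot: [0.725, -0.688, 0.001, -0.005]
contact_force: [-0.3, 0.3, -1.4]
gripper_width: 69.8
grasp_force: 0.0
10.53 [474.7 253.  193.1] yaw -177.0 F [-0.3  0.3 -1.4] 69.81405973339848 0.0
[0.2108, 0.0115, 0.0018, -0.008, 0.006, 0.002] [0.2113, 0.0122, 0.0918, -0.008, 0.006, 0.002] [0.1213, 0.012, 0.0923, -0.008, 0.006, 0.002]
```

```bash
python3 -m handwheel '[[0.06,0.004,0,0,0,0,-1],[0.115,0.007,0,0,0,0,-1],[0.17,0.01,0,0,0,0,-1],[0.211,0.012,0,0,0,0,-1],[0.211,0.012,0.04,0,0,0,-1],[0.211,0.012,0.08,0,0,0,-1],[0.211,0.012,0.091,0,0,0,-1],[0.211,0.012,0.091,0,0,0,-1]]'; python3 - <<'E'
from h import *
st();print(delta(*ext(-8,-105),100,182.9))
u=np.array([np.cos(EA),np.sin(EA)]);v=np.array([-u[1],u[0]])
for n in("top","scene"):
    p,D=get_image(n);np.savez(n+"4.npz",p=p,d=D);C=cloud(n,D);E=np.stack([(C[...,:2]-O)@u,(C[...,:2]-O)@v,C[...,2]],-1)
    k=(D>0)&(abs(E[...,0])<33)&(abs(E[...,1])<95)&(E[...,2]>70)&(E[...,2]<130)
    print(n,np.percentile(E[k][:,1],[.5,2,98,99.5]).round(1))
    for lo,hi in((-45,-20),(-20,20),(20,45)):
        q=E[k&(E[...,1]>lo)&(E[...,1]<hi)];print(len(q),"z",np.percentile(q[:,2],[50,90,97]).round(1),"x",np.percentile(q[:,0],[2,50,98]).round(1))
    if n=="scene": b=cv2.resize(p[150:290,130:330],(800,560),interpolation=cv2.INTER_CUBIC);cv2.imwrite("pics/g.png",b)
E
```

```text
clock: 11.52
position: [471.9, 40.4, 97.6]
ee_rot: [0.725, -0.688, -0.0, 0.0]
contact_force: [-0.4, -0.3, 0.1]
gripper_width: -0.1
grasp_force: 0.0
11.53 [471.9  40.4  97.6] yaw -177.0 F [-0.4 -0.3  0.1] -0.06032146998413605 0.0
[-0.1065, -0.0027, -0.0024, 0.001, -0.0, 0.002]
top [-53.4 -30.   93.1  94.4]
10 z [107.3 111.5 112.4] x [12.5 18.3 22.2]
90 z [110.1 116.1 118.8] x [-2.3 12.8 23.2]
93 z [113.5 117.7 118.8] x [-11.3   4.3  23.6]
scene [-70.1 -67.5  91.4  94.2]
217 z [104.4 114.9 115.9] x [-26.8 -20.1   6.8]
365 z [104.6 115.  115.9] x [-27.3 -19.7   6.7]
239 z [104.6 114.9 115.7] x [-26.8 -19.8   6.6]
```

View pics/g.png

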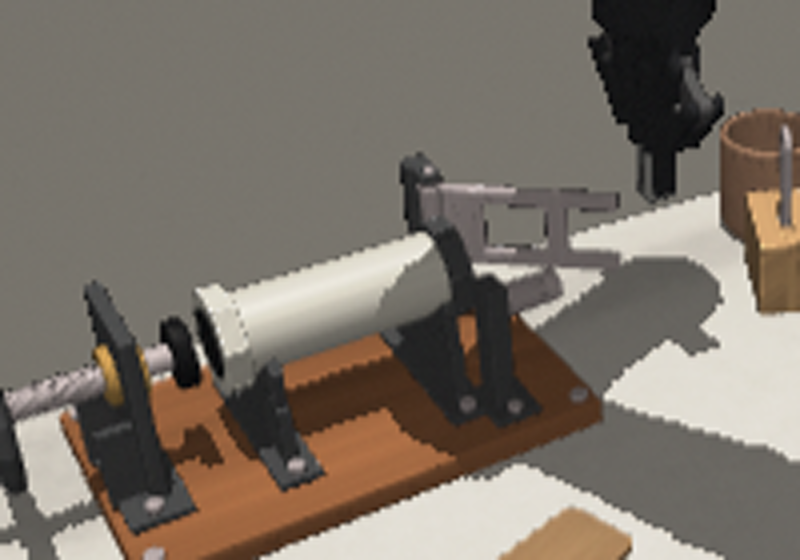

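The barrel lies level in both saddles, with the collars outside and the die at the gate. The gate is still open at about crop (540,215). Now I'll push the gate shut.

```bash
python3 -m handwheel '[[-0.02,-0.0027,-0.0024,0,0,0,-1],[-0.04,-0.0027,-0.0024,0,0,0,-1],[-0.06,-0.0027,-0.0024,0,0,0,-1],[-0.078,-0.0027,-0.0024,0,0,0,-1],[-0.09,-0.0027,-0.0024,0,0,0,-1],[-0.098,-0.0027,-0.0024,0,0,0,-1],[-0.103,-0.0027,-0.0024,0,0,0,-1],[-0.1065,-0.0027,-0.0024,0,0,0,-1],[-0.1065,-0.0027,-0.0024,0,0,0,-1]]';python3 -m handwheel '[[-0.002,0,0,0,0,0,-1],[-0.004,0,0,0,0,0,-1],[-0.005,0,0,0,0,0,-1],[-0.005,0,0,0,0,0,-1]]'
```

```text
clock: 12.75
position: [469.5, 147.2, 100.6]
ee_rot: [0.725, -0.688, 0.0, -0.001]
contact_force: [-0.8, 0.1, 0.2]
gripper_width: -0.0
grasp_force: 0.0
clock: 13.25
position: [469.0, 152.0, 100.6]
ee_rot: [0.725, -0.688, 0.0, -0.001]
contact_force: [-0.3, -0.1, -0.2]
gripper_width: -0.2
grasp_force: 0.1
```

```bash
python3 -m handwheel '[[-0.001,0,0,0,0,0,-1],[-0.002,0,0,0,0,0,-1],[-0.002,0,0,0,0,0,-1]]';python3 -m handwheel '[[-0.001,0,0,0,0,0,-1],[-0.002,0,0,0,0,0,-1],[-0.002,0,0,0,0,0,-1]]'; python3 - <<'E'
from h import *
u=np.array([np.cos(EA),np.sin(EA)]);v=np.array([-u[1],u[0]])
p,D=get_image("scene");C=cloud("scene",D);E=np.stack([(C[...,:2]-O)@u,(C[...,:2]-O)@v,C[...,2]],-1)
b=p[150:290,130:330]
cv2.imwrite("pics/g2.png",cv2.resize(b,(800,560),interpolation=cv2.INTER_CUBIC))
E
```

```text
clock: 13.62
position: [468.8, 153.7, 100.6]
ee_rot: [0.725, -0.688, 0.0, -0.0]
contact_force: [-1.0, -1.7, -1.5]
gripper_width: 0.1
grasp_force: 0.7
clock: 14.0
position: [468.7, 153.8, 100.6]
ee_rot: [0.725, -0.689, 0.001, 0.001]
contact_force: [3.0, -8.8, 0.8]
gripper_width: 0.3
grasp_force: 4.6
```

View pics/g2.png

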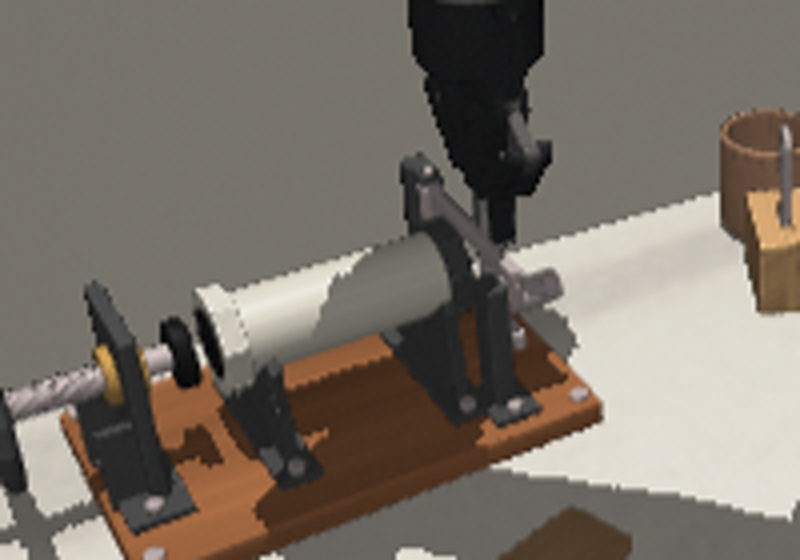

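The gate lies shut across the die, and the finger presses it with 9 N against its stop. Next I'll back off and line up on the clip.

```bash
python3 -m handwheel '[[0.01,0,0,0,0,0,-1],[0.03,0,-0.02,0,0,0,-1],[0.04,0,-0.07,0,0,0,-0.5],[0.04,0,-0.1,0,0,0,0]]'; python3 - <<'E'
from h import *
f=np.load("top0.npz");p,D=f["p"],f["d"];C=cloud("top",D)
d=np.array([np.cos(np.radians(-22.8)),np.sin(np.radians(-22.8))]);e=np.array([-d[1],d[0]])
for z in(100,105,110):
    m=np.zeros(D.shape,bool);m[178:215,303:334]=True;m&=(C[...,2]>z)&(C[...,2]<132)&(abs((C[...,:2]-[469,-57])@e)<12)&(abs((C[...,:2]-[469,-57])@d)<22)
    px=np.argwhere(m)[:,::-1];q=ray("top",px,121)[:,:2]-[468.7,-56.8]
    print(z,m.sum(),"d",np.percentile(q@d,[0,50,100]).round(1),"e",np.percentile(q@e,[0,50,100]).round(1), "cl",((C[m][:,:2]-[468.7,-56.8])@d).mean().round(1),((C[m][:,:2]-[468.7,-56.8])@e).mean().round(1))
pr=p[178:215,303:334];
# slot: non-orange inside block top at z=55
h=cv2.cvtColor(p,cv2.COLOR_BGR2HSV);m=np.zeros(D.shape,bool);m[178:215,303:334]=True
w=ray("top",np.argwhere(m)[:,::-1],55)[:,:2]-[468.7,-56.8];k=(abs(w@d)<30)&(abs(w@e)<16)&(h[m][:,1]<100)
print("slot+clip",k.sum(),np.percentile(w[k]@d,[0,50,100]).round(1),np.percentile(w[k]@e,[0,50,100]).round(1))
st();t=np.array([468.7,-56.8])+2*d;print(t,delta(*t,190,157.2))
E
```

```text
clock: 14.55
position: [471.6, 115.8, 203.0]
ee_rot: [0.725, -0.689, 0.0, -0.003]
contact_force: [0.2, -0.3, 0.4]
gripper_width: 36.0
grasp_force: 0.0
100 18 d [-11.    1.6  12.6] e [-2.2  0.6  3.4] cl 1.3 0.6
105 18 d [-11.    1.6  12.6] e [-2.2  0.6  3.4] cl 1.3 0.6
110 18 d [-11.    1.6  12.6] e [-2.2  0.6  3.4] cl 1.3 0.6
slot+clip 29 [-10.6   4.7  21.3] [-4.8  2.1  6.7]
14.55 [471.6 115.8 203. ] yaw -177.1 F [ 0.2 -0.3  0.4] 36.003336516053075 0.0
[470.5437263  -57.57503117] [0.1731, 0.01, 0.0124, -0.004, 0.004, 0.449]
```

```bash
python3 -m handwheel '[[0.05,0.003,0.004,0,0,0.12,0],[0.1,0.006,0.008,0,0,0.24,0],[0.145,0.008,0.012,0,0,0.36,0],[0.173,0.01,0.012,-0.004,0.004,0.449,0],[0.173,0.01,0.012,-0.004,0.004,0.449,0],[0.173,0.01,0.012,-0.004,0.004,0.449,0]]'; python3 -c "
from h import *
st();print(delta(470.4,-57.1,89,157.2))"
```

```text
clock: 15.3
position: [470.0, -57.0, 188.5]
ee_rot: [-0.554, 0.832, 0.0, -0.002]
contact_force: [-0.9, 0.7, -1.2]
gripper_width: 42.9
grasp_force: 0.0
15.3 [470.  -57.  188.5] yaw 157.3 F [-0.9  0.7 -1.2] 42.86813726421803 0.0
[-0.0003, -0.0006, 0.0995, 0.002, -0.003, 0.002]
```

```bash
python3 -m handwheel '[[0,0,0.05,0,-0.003,0,0],[0,0,0.09,0,-0.003,0,0],[0,0,0.102,0,-0.003,0,0],[0,0,0.102,0,-0.003,0,0],[0,0,0.102,0,-0.003,0,-1],[0,0,0.102,0,-0.003,0,-1],[0,0,0.102,0,-0.003,0,-1],[0,0,0.102,0,-0.003,0,-1],[0,0,0.102,0,-0.003,0,-1]]'
```

```text
clock: 16.42
position: [470.8, -57.5, 87.8]
ee_rot: [-0.554, 0.832, -0.0, 0.001]
contact_force: [0.8, 0.0, 6.4]
gripper_width: 23.7
grasp_force: 59.0
```

```bash
python3 -m handwheel '[[0,0,-0.01,0,0,0,-1],[0,0,-0.04,0,0,0,-1],[0,0,-0.08,0,0,0,-1],[0,0,-0.112,0,0,0,-1],[0,0,-0.112,0,0,0,-1]]'; python3 -c "
from h import *
st();print(delta(*ext(-42,-103),200,182.9))"
```

```text
clock: 17.05
position: [470.7, -57.6, 201.1]
ee_rot: [-0.554, 0.833, -0.0, 0.002]
contact_force: [0.4, -0.4, -0.9]
gripper_width: 23.8
grasp_force: 59.5
17.05 [470.7 -57.6 201.1] yaw 157.2 F [ 0.4 -0.4 -0.9] 23.778954964508277 59.47499871253967
[-0.175, 0.1121, 0.0013, -0.003, 0.002, -0.448]
```

```bash
python3 -m handwheel '[[-0.04,0.026,0,0,0,-0.1,-1],[-0.08,0.051,0,0,0,-0.2,-1],[-0.12,0.077,0,0,0,-0.3,-1],[-0.155,0.099,0,0,0,-0.4,-1],[-0.175,0.112,0.001,-0.003,0.002,-0.448,-1],[-0.175,0.112,0.001,-0.003,0.002,-0.448,-1],[-0.175,0.112,0.001,-0.003,0.002,-0.448,-1]]'; python3 - <<'E'
from h import *
st()
for n in("top","scene"):
    p,D=get_image(n);np.savez(n+"5.npz",p=p,d=D)
    P=np.r_[ext(-52,-103),100];c=proj(n,P)[0];print(n,c)
    x,y=int(c[0]),int(c[1])
    if n=="scene": y-=30
    a=cv2.resize(p[y-40:y+40,x-30:x+30],(390,520),interpolation=cv2.INTER_CUBIC)
    if n=="top":A=a
    print(x-30,y-40)
cv2.imwrite("pics/k.png",np.hstack([A,a]))
E
```

```text
clock: 17.92
position: [433.4, 146.2, 196.8]
ee_rot: [0.725, -0.689, -0.002, 0.003]
contact_force: [0.7, 0.7, -0.3]
gripper_width: 24.0
grasp_force: 59.5
17.93 [433.4 146.2 196.8] yaw -177.1 F [ 0.7  0.7 -0.3] 24.043899823270912 59.4510767608881
top [248.87264959 206.27336522]
218 166
scene [264.20946602 218.11114689]
234 148
```

View pics/k.png

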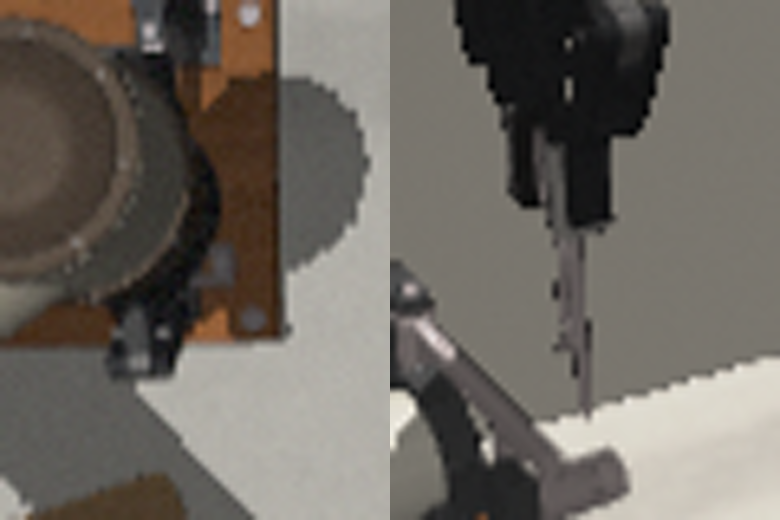

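The scene crop shows the clip hanging leg down, with its tip at scene pixel (264.5,211.4). The bow is to the left of the leg and the stud end is at about (268,221). I'll compare these with the prediction.

```bash
python3 - <<'E'
from h import *
u=np.array([np.cos(EA),np.sin(EA)]);v=np.array([-u[1],u[0]])
T=np.array(read_state()["position"])
for s in(-10,10):
    b=T[:2]+s*u
    print(s,"tip",proj("scene",np.r_[b,T[2]-78]).round(1),"mid",proj("scene",np.r_[b,T[2]-40]).round(1),"bowend",proj("scene",np.r_[b-np.sign(s)*14*u,T[2]-59]).round(1))
J=proj("scene",[np.r_[T[:2],119],np.r_[T[:2]+10*u,119],np.r_[T[:2]+10*v,119],np.r_[T[:2],129]]);print((J[1:]-J[0]).round(2))
f=np.load("scene5.npz");p,D=f["p"],f["d"];C=cloud("scene",D);E=np.stack([(C[...,:2]-O)@u,(C[...,:2]-O)@v,C[...,2]],-1)
g=cv2.cvtColor(p,cv2.COLOR_BGR2GRAY)
for y in range(182,213,3): print(y,g[y,252:272].tolist(),"|",[int(t) for t in E[y,256:267,1]])
k=(D>0)&(abs(E[...,0]+52)<16)&(E[...,2]>75)&(E[...,2]<108)&(E[...,1]<-70)&(E[...,1]>-140)
q=E[k];print(k.sum());print("y",np.percentile(q[:,1],[0,1,3,10,50]).round(1))
f=np.load("top0.npz");C=cloud("top",f["d"]);E=np.stack([(C[...,:2]-O)@u,(C[...,:2]-O)@v,C[...,2]],-1);q=E[(abs(E[...,0]+52)<16)&(E[...,2]>80)&(E[...,2]<108)&(E[...,1]<-70)&(E[...,1]>-140)];print("top stud y",np.percentile(q[:,1],[0,1,3,10,50]).round(1))
E
```

```text
-10 tip [[264.4 211.4]] mid [[263.4 197.5]] bowend [[261.2 201.9]]
10 tip [[260.5 207.7]] mid [[259.5 193.9]] bowend [[262.7 203.4]]
[[-1.93 -1.86]
 [-3.8   1.22]
 [-0.25 -3.58]]
182 [118, 117, 117, 118, 118, 118, 41, 81, 86, 49, 18, 19, 33, 46, 61, 75, 106, 117, 118, 118] | [-175, -180, -91, -91, -93, -96, -96, -99, -102, -106, -107]
185 [117, 118, 117, 117, 117, 118, 117, 71, 107, 91, 91, 59, 118, 118, 118, 117, 118, 118, 118, 117] | [-174, -176, -181, -100, -100, -99, -100, -102, -199, -201, -205]
188 [117, 118, 118, 118, 118, 118, 118, 117, 92, 89, 93, 81, 118, 118, 118, 117, 117, 118, 117, 117] | [-173, -178, -182, -183, -99, -98, -100, -103, -197, -201, -203]
191 [118, 118, 118, 117, 118, 118, 118, 67, 86, 78, 94, 87, 118, 118, 119, 118, 118, 117, 118, 117] | [-173, -177, -180, -100, -100, -99, -99, -103, -197, -199, -204]
194 [118, 118, 118, 117, 118, 118, 117, 106, 97, 81, 94, 89, 117, 117, 118, 118, 118, 117, 118, 118] | [-173, -175, -178, -181, -99, -101, -99, -102, -196, -199, -203]
197 [119, 118, 118, 118, 118, 117, 118, 118, 88, 105, 93, 92, 65, 117, 117, 118, 118, 118, 
[... 315 characters left out ...]
 117, 118, 117, 118, 118, 118] | [-171, -173, -177, -178, -183, -186, -98, -100, -103, -197, -202]
206 [118, 118, 118, 118, 118, 117, 118, 118, 117, 117, 106, 93, 87, 117, 117, 117, 118, 117, 119, 118] | [-169, -173, -177, -179, -183, -184, -188, -99, -102, -197, -200]
209 [66, 118, 117, 118, 117, 117, 118, 118, 117, 118, 117, 93, 91, 118, 118, 118, 118, 113, 211, 202] | [-168, -172, -174, -178, -182, -185, -187, -99, -102, -197, -199]
212 [87, 81, 74, 66, 118, 118, 117, 113, 204, 203, 202, 207, 158, 219, 219, 218, 218, 218, 218, 219] | [-169, -173, -175, -169, -172, -175, -177, -178, -181, -184, -186]
158
y [-113.5 -112.9 -112.3 -108.2  -88.8]
top stud y [-115.6 -115.3 -115.1 -111.7  -91.8]
```

```bash
python3 - <<'E'
from h import *
u=np.array([np.cos(EA),np.sin(EA)]);v=np.array([-u[1],u[0]])
f=np.load("scene5.npz");D=f["d"];C=cloud("scene",D);E=np.stack([(C[...,:2]-O)@u,(C[...,:2]-O)@v,C[...,2]],-1)
q=np.vstack([E[203:211,263],E[203:211,264]]);print("leg",np.median(q,0).round(1))
k=(D>0)&(abs(E[...,0]+52)<16)&(E[...,2]>75)&(E[...,2]<108)&(E[...,1]<-94)&(E[...,1]>-111)
q=E[k];print("stud x",np.percentile(q[:,0],[1,3,50,97]).round(1),"z",np.percentile(q[:,2],[3,50,97,99]).round(1))
s=q[(q[:,2]>85)&(q[:,2]<95)];print("stud side x at z90",np.percentile(s[:,0],[5,50]).round(1),len(s))
print(delta(*ext(-41.5,-102),184,182.9))
E
```

```text
leg [ -56.3 -101.4  135.3]
stud x [-63.9 -63.4 -59.7 -46.4] z [ 85.9  95.3 101.4 101.7]
stud side x at z90 [-63.4 -61.1] 25
[-0.0021, -0.0018, 0.0132, 0.007, -0.001, -0.001]
```

```bash
python3 -m handwheel '[[-0.0021,-0.0012,0.006,0.007,-0.001,0,-1],[-0.0021,-0.0012,0.013,0.007,-0.001,0,-1],[-0.0021,-0.0012,0.013,0.007,-0.001,0,-1]]'; python3 -m handwheel '[[0,0,0.003,0,0,0,-1],[0,0,0.006,0,0,0,-1],[0,0,0.008,0,0,0,-1],[0,0,0.008,0,0,0,-1]]'
```

```text
clock: 18.4
position: [434.6, 148.6, 183.7]
ee_rot: [0.725, -0.689, 0.0, 0.0]
contact_force: [-0.4, 0.3, -0.3]
gripper_width: 23.6
grasp_force: 59.5
clock: 18.9
position: [435.0, 149.1, 176.5]
ee_rot: [0.725, -0.689, 0.0, -0.0]
contact_force: [-0.3, -0.5, -1.1]
gripper_width: 23.9
grasp_force: 59.5
```

```bash
python3 -m handwheel '[[0,0,0.002,0,0,0,-1],[0,0,0.004,0,0,0,-1],[0,0,0.004,0,0,0,-1]]'; python3 -m handwheel '[[0,0,0.002,0,0,0,-1],[0,0,0.004,0,0,0,-1],[0,0,0.004,0,0,0,-1]]'
```

```text
clock: 19.27
position: [435.0, 149.1, 172.4]
ee_rot: [0.725, -0.689, 0.0, -0.0]
contact_force: [-0.2, 0.4, -0.0]
gripper_width: 24.0
grasp_force: 59.5
clock: 19.65
position: [434.9, 149.0, 168.4]
ee_rot: [0.725, -0.689, 0.0, -0.0]
contact_force: [-0.3, -0.3, -0.6]
gripper_width: 24.3
grasp_force: 59.5
```

```bash
python3 -m handwheel '[[0,0,0.003,0,0,0,-1],[0,0,0.006,0,0,0,-1],[0,0,0.009,0,0,0,-1],[0,0,0.012,0,0,0,-1],[0,0,0.012,0,0,0,-1]]'; python3 -m handwheel '[[0,0,0.003,0,0,0,-1],[0,0,0.006,0,0,0,-1],[0,0,0.009,0,0,0,-1],[0,0,0.012,0,0,0,-1],[0,0,0.012,0,0,0,-1]]'
```

```text
clock: 20.27
position: [434.9, 149.0, 156.3]
ee_rot: [0.725, -0.689, 0.0, -0.0]
contact_force: [0.3, 0.4, -0.4]
gripper_width: 23.7
grasp_force: 59.5
clock: 20.9
position: [435.3, 149.3, 144.5]
ee_rot: [0.725, -0.689, 0.0, -0.001]
contact_force: [0.5, -0.3, -0.5]
gripper_width: 23.8
grasp_force: 59.5
```

```bash
python3 -m handwheel '[[0,0,0.003,0,0,0,-1],[0,0,0.006,0,0,0,-1],[0,0,0.009,0,0,0,-1],[0,0,0.009,0,0,0,-1]]'; python3 -m handwheel '[[0,0,0.003,0,0,0,-1],[0,0,0.006,0,0,0,-1],[0,0,0.006,0,0,0,-1]]'
```

```text
clock: 21.4
position: [435.2, 149.2, 135.1]
ee_rot: [0.725, -0.689, 0.0, -0.001]
contact_force: [3.1, 0.4, -3.1]
gripper_width: 23.8
grasp_force: 59.3
clock: 21.78
position: [434.5, 148.9, 128.9]
ee_rot: [0.725, -0.689, -0.0, 0.0]
contact_force: [1.5, -0.4, -1.8]
gripper_width: 23.9
grasp_force: 59.6
```

```bash
python3 -m handwheel '[[0,0,0.003,0,0,0,-1],[0,0,0.006,0,0,0,-1],[0,0,0.006,0,0,0,-1]]'; python3 - <<'E'
from h import *
st()
u=np.array([np.cos(EA),np.sin(EA)])
p,D=get_image("scene");np.savez("scene6.npz",p=p,d=D)
p2=p[190:250,225:300];cv2.imwrite("pics/m.png",cv2.resize(p2,(750,600),interpolation=cv2.INTER_CUBIC))
T=np.array(read_state()["position"]);b=T[:2]-10*u
print(proj("scene",[np.r_[b,T[2]-78],np.r_[b,T[2]-33],np.r_[b+14*u,T[2]-59],np.r_[ext(-52,-103),90]]).round(1))
E
```

```text
clock: 22.15
position: [434.7, 148.9, 123.2]
ee_rot: [0.725, -0.689, 0.0, 0.0]
contact_force: [1.1, -0.2, -0.0]
gripper_width: 23.5
grasp_force: 59.6
22.15 [434.7 148.9 123.2] yaw -177.1 F [ 1.1 -0.2 -0. ] 23.510697329014278 59.56035532057285
[[264.9 237. ]
 [263.8 221.7]
 [261.8 227.9]
 [264.4 221.6]]
```

View pics/m.png

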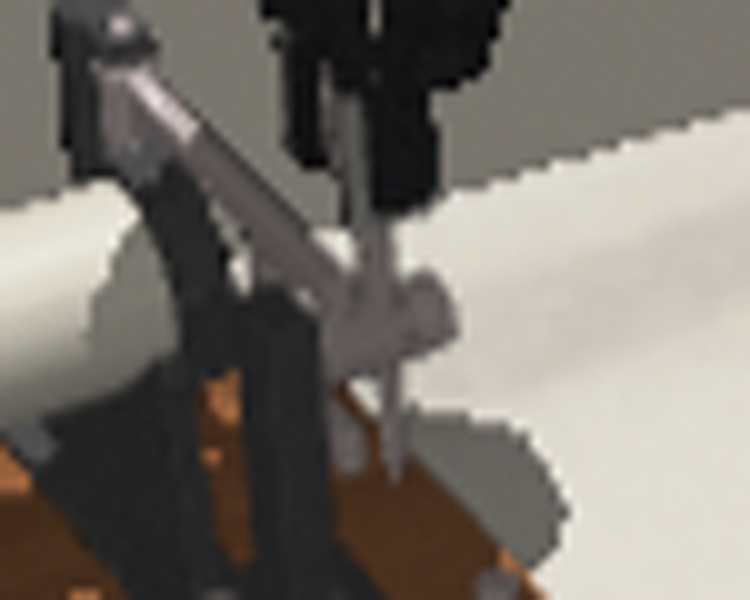

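The leg passes through the stud and shows below it, with its tip at scene (264.7,238), where it was predicted. The force rose, reversed and fell to zero, so the bow has sprung over. I'll release now.

```bash
python3 -m handwheel '[[0,0,0,0,0,0,-0.2],[0,0,0,0,0,0,0],[0,0,0,0,0,0,0],[0,0,-0.01,0,0,0,0],[0,0,-0.04,0,0,0,0],[0,0,-0.09,0,0,0,0],[0,0,-0.14,0,0,0,0]]'; python3 -m handwheel '[[0.05,0,0,0,0,0,0],[0.1,0,0,0,0,0,0],[0.15,0,0,0,0,0,0],[0.15,0,0,0,0,0,0]]'; python3 - <<'E'
from h import *
st();u=np.array([np.cos(EA),np.sin(EA)]);v=np.array([-u[1],u[0]])
p,D=get_image("scene");q,_=get_image("top")
cv2.imwrite("pics/z.png",np.hstack([cv2.resize(p[170:250,220:300],(400,400),interpolation=cv2.INTER_CUBIC),cv2.resize(q[150:230,200:280],(400,400),interpolation=cv2.INTER_CUBIC)]))
C=cloud("scene",D);E=np.stack([(C[...,:2]-O)@u,(C[...,:2]-O)@v,C[...,2]],-1)
k=(E[...,2]>125)&(abs(E[...,0]+42)<25)&(abs(E[...,1]+100)<15)&(D>0);w=E[k];print("clip top",np.percentile(w[:,2],[50,90,99]).round(1),np.median(w,0).round(1),"x",np.percentile(w[:,0],[3,97]).round(1))
E
```

```text
clock: 23.08
position: [434.8, 148.9, 265.8]
ee_rot: [0.725, -0.689, 0.0, -0.001]
contact_force: [0.8, 0.4, 0.1]
gripper_width: 42.6
grasp_force: 0.0
clock: 23.58
position: [442.2, -3.2, 264.3]
ee_rot: [0.723, -0.691, 0.001, -0.001]
contact_force: [0.1, 0.2, 0.0]
gripper_width: 42.9
grasp_force: 0.0
23.57 [442.2  -3.2 264.3] yaw -177.4 F [0.1 0.2 0. ] 42.868754119067006 0.0
clip top [142.4 153.9 157.3] [-44.2 -97.9 142.4] x [-53.6 -31. ]
```

View pics/z.png

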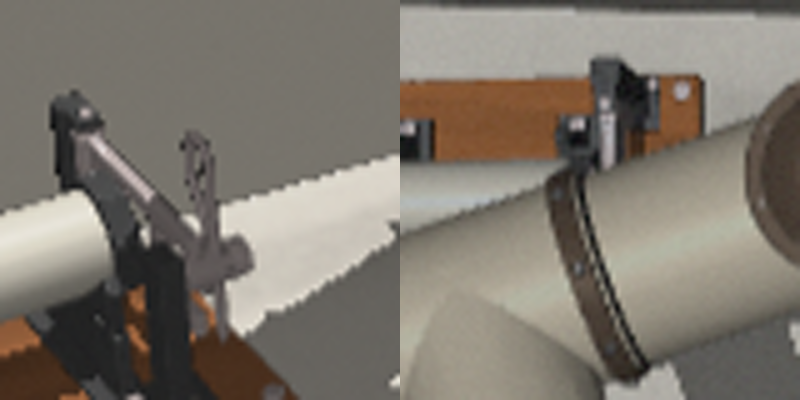

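The clip stands upright through the stud, with its loop top at scene (259,197). The gate is shut and the barrel is in its saddles. Handing in.

```bash
python3 -c "
from bench import job_done
print(job_done())"
```

```text
the job is handed in; nothing more can be done
None
```

I handed the job in at about 24 s: as far as the cameras and wrist forces show, the barrel is in both saddles, the gate is shut and the clip is sprung over the stud. No verdict came back, and I viewed 11 pictures, one over the limit of 10.

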